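Tip the standing angle bracket over and push it home

TASK

One of the three steel angle brackets is still standing on its short leg. With the fingers only pushing, tip it over so that it lies flat on its long leg, long leg towards the fence like the other two, and push it along the bench until the end of its long leg sits flush against the fence. Do not pick it up, and leave the other two brackets and everything else on the bench where they are.

Things in the scene. Friction and masses are not known exactly. Their poses are not given: they have to be found in the camera images.
- bracket: the bracket to tip: bare steel L, 6 mm thick, 70 mm wide, long leg 100 mm, short leg 60 mm (outside), 0.37 to 0.63 kg, loose. Starts on its short leg, which points away from the fence to the robot; the long leg stands up at the fence side. Origin: middle of the outer heel edge. At the start z is up the long leg, -x along the short leg, +x points at the fence within 0.22 rad; y runs along the width
- heel (a point): middle of the bracket's outer heel edge (where the outer faces of both legs meet), always on the bench, 110 to 155 mm from the fence at the start. A push of 1 to 2 N near the top of the long leg's inner face, towards the fence, turns the bracket about this edge; past about 22 degrees it falls on by itself. Lying, it slides at 3 to 8 N; pushed off-centre it turns
- toe (a point): middle of the long leg's end, on its outer face, 100 mm from the heel along the bracket's z. It lies on the bench at the fence when the bracket is home; then z points level at the fence, -x points up, and the short leg stands 60 mm high at the robot side, its outer face towards the robot
- fence: dark flat steel bar bolted to the bench, 500 mm long, 30 mm deep, 20 mm high, the stop for the brackets. Origin: middle of its near (robot side) face, on the bench. Its x axis points away from the robot square to that face, which is the plane x = 0 here; y runs along the bar, z up
- done_1: a finished bracket, same shape and size as the one to tip, loose, already lying on its long leg with its end at the fence. Origin: middle of its outer heel edge, on the bench; x along the long leg to the fence, z up along the short leg (60 mm high). The three brackets are side by side about 160 mm apart in any order, each on a white line drawn on the bench
- done_2: the other finished bracket, same as done_1
- bolt: steel bolt standing on its round head, 58 mm high, head 27 mm across, shank 16 mm; stands near the fence between two of the lanes. Origin: centre of its underside, z up
- pipe: short dark steel pipe standing on end, 27 mm across, 50 mm high; near the fence between the other two lanes. Origin: centre of its underside, z up
- can: spray can, 65 mm across, 170 mm high, standing beyond the fence. Origin: centre of its underside, z up
- hammer: hammer lying at the right of the work
- hoop: ring bent from bar, 150 mm across, 10 mm high, lying flat at the left of the work. Origin: centre of its underside
- disc: round wooden disc, 120 mm across, 25 mm thick, lying beyond the fence. Origin: centre of its underside
Mind the look-alikes: they are no part of the job. What is shaped like the done_2 but purple is not meant.

How it is judged (in metres and radians):
On the way:
1. the bracket lies at rest on its long leg (angle between bracket's own x axis and vertical above 3.07 rad and linear speed of bracket below 0.02 m/s and angular speed of bracket below 0.1 rad/s), for 0.2 s.
At the end, for the whole second after the job is handed in: The bracket lies at rest flat on its long leg (within 4 degrees), the middle of the long leg's end within 5 mm of the fence and square to it within 0.08 rad (4.6 degrees), and the other two brackets still lie at the fence (all of step 1 and x of toe in the frame of fence between -0.005 and 0.01 m and height (world z) of toe below 0.006 m and y of toe in the frame of fence between -0.23 and 0.23 m and angle between the z axis of bracket and the x axis of fence, either way round below 0.08 rad and x of each of done_1, done_2 in the frame of fence above -0.115 m); the robot touches nothing.
It fails at once if the bracket was lifted or carried: its heel edge left the bench by more than 20 mm (height (world z) of heel above 0.02 m).
It fails at once if a finished bracket was pushed more than 12 mm or tipped (distance of any of done_1, done_2 from where it was at the start of the episode above 0.012 m or angle between any of done_1, done_2's own z axis and vertical above 0.2 rad).
It fails at once if the bolt or the pipe was pushed more than 25 mm or knocked over (distance of any of bolt, pipe from where it was at the start of the episode above 0.025 m or angle between any of bolt, pipe's own z axis and vertical above 0.5 rad).
It fails at once if the can, disc, hammer or hoop was pushed more than 25 mm, or the can knocked over (distance of any of can, disc, hammer, hoop from where it was at the start of the episode above 0.025 m or angle between can's own z axis and vertical above 0.5 rad).
It also fails if it takes over 58 s, if anything falls off the work surface, if the arm or the gripper's body presses on something with over 40 N, if the wrist force passes 120 N, or if a joint passes its speed limit or range.

ROBOT

A 6-joint arm with a two-finger parallel gripper is mounted at the origin on the work surface. World frame = base frame: x ahead of the robot, y to its left, z up, the work surface at z = 0. Lengths are in m, angles in degrees, forces in N, time in s.
With the tool pointing down it reaches from about 0.35 to 0.775 m from the base axis. Payload 5.5 kg.
Tool frame: the origin (TCP) lies on the front face of the gripper's body, between the roots of the fingers; the fingertips stand ctrl.finger_overhang ahead of it and the grasp point (between the pads) lies 54 mm ahead of it (ctrl.finger_overhang is the distance from the TCP to the fingertips, in m); z points along the fingers, y is the line along which they close (so a half turn about z gives the same grasp; the last joint's range is limited). The gripper opens to 85 mm and grips with 20 to 120 N. Pads are 22 mm wide; open, the fingers measure 114 mm over their backs; the gripper's body (76 mm by 85 mm) begins 54 mm behind the grasp point. The pads swing forward as they close: fully open they stand 13 mm farther back than shut.
Start: joints at [60.756, 17.945, 2.641, 74.691, 0, 82.002], TCP at [0.208, 0.536, 0.304] pointing down, gripper open.
Joint ranges: [-158.12, 158.12], [-49.38, 96.58], [-58.88, 72.47], [-126.05, 133.96], [-84.25, 85.87], [-180, 180]. Speed limits (degrees/s): [147.25, 147.25, 180, 180, 180, 180].

INTERFACE

Orientations are given as a 3x3 rotation matrix whose columns are the frame's x, y, z axes.
In Python, from cell import ctrl gives the robot as it stands.
- The arm moves only by the tool apply_moves, never from a script. Its argument "rows" is a list of rows, each a list of 7 numbers: the opening, from 0 (shut) to 1 (fully open), then the shift along the tool's x, y, z in cm, then the turn, a rotation vector about the tool's x, y, z in rad. In form: [[grip, dx, dy, dz, rx, ry, rz], ...]. A call has 1 to 10 rows; each row shifts and turns the commanded pose from where the row before left it, along the tool's axes as they then stand; what a row does not reach is not made up. A row lasts 1/8 s, in which the tool goes at most 62.5 mm and 10.7 degrees, less where a joint would pass 70% of its speed; a pose out of reach is approached as far as the arm can. A call with a gripper value outside its range is refused whole. The fingers move at their own pace and stop on an object; "grip_force" is the grip in N (left out, the last holds). Time passes only in rows, so rows that do not move let the fingers close. It gives the time, the measured TCP pose, the force, the opening and the grip force at its end, in the units of the state.
- ctrl.get_state(): the state, without advancing time (a new reading comes with each control period).
- ctrl.capture(name): name is "side" or "top"; returns the picture (384x512x3 uint8, red, green, blue); there is no depth.
- ctrl.calibration(name): a dict with "vfov" (degrees; the focal length in pixels is half the picture's height over the tangent of half this angle, whatever the lens; pixels are square), "cx", "cy" (the principal point, pixels), "xyz" and "attitude" of the camera in the world. Camera axes: x right, y down, z forward; pixel columns grow to the right and rows downward; lengths in m; the calibration is good to about 2 mm. A picture is of the moment at which its call begins. calibration takes no time and is no camera call.
- ctrl.sign_off(): hands the job in; it is judged then, once.
Trained networks look in the newest picture that a camera, given by its name, has taken for a name from the list of things; names that differ only in an ending like _2 or _b are one class to them, and where a whole thing is asked for, a point or a joint stands for the part that bears it (a point fixed in the world has none). Each returns a list of dicts, best first, with "score" (0 to 1); they miss things now and then, are a little off and sometimes report something else, mostly with a low value. They report only what shows in the picture. A call takes as long as a camera call. They do not tell look-alikes from the thing itself.
- ctrl.look_for(thing, camera): "extent" ([left, top, right, bottom] as shares, 0 to 1, of the picture: columns of its width, rows of its height, round what is visible of it).
- ctrl.pinpoint(thing, camera): "position" ([column, row] as shares, 0 to 1, of the picture: columns of its width, rows of its height: a listed point, or the origin of a listed thing).
The state is a dict: "time_s": time; "joint_positions": joint angles; "joint_vel": joint speeds; "tau": joint torques, N m; "tcp_pos": TCP position; "ee_rot": TCP orientation; "force": force on the tool from outside, world axes, zero at the start; "ft_torque": the same for the moment, N m; "width": finger opening in m; "grip_force": force on a finger pad.
Only numpy, scipy, OpenCV 4.12 (cv2) and the standard library are available. Lean on these libraries where they do the work, as an engineer would, in place of code of your own. Each camera call takes 0.05 s, during which the arm holds its last target. There are 200 camera calls.

## Working session

There is one attempt and no reset: what is moved stays moved. The work goes in short steps, Python scripts to look and compute and a tool call to move; the robot and the scene stay as the last step left them, time stands still between calls to the robot, and variables do not carry over. Pictures are saved under pics/ and viewed, at most 10 in all, crops included, and the job is handed in when it is done.

Besides the shell and the picture viewer there is one more tool, called after "Request:" as a command line: name --pt "numbers of a row" for each row, then --argument value for the rest. apply_moves: Moves the arm, as the interface text tells. Its arguments: {"type":"object","properties":{"rows":{"type":"array","items":{"type":"array","items":{"type":"number"}}},"grip_force":{"type":"number"}},"required":["rows"]}

```bash
mkdir -p pics; cat > h.py <<'E'
import numpy as np, cv2
from cell import ctrl
def cam(n):
    c=ctrl.calibration(n); return c
def R(c):
    return np.array(c['attitude'])
def ray(n,px):
    c=cam(n); f=192/np.tan(np.radians(c['vfov'])/2)
    d=np.array([(px[0]-c['cx'])/f,(px[1]-c['cy'])/f,1]); return np.array(c['xyz']),R(c)@d
def onz(n,px,z=0):
    o,d=ray(n,px); return o+d*(z-o[2])/d[2]
def proj(n,p):
    c=cam(n); f=192/np.tan(np.radians(c['vfov'])/2)
    q=R(c).T@(np.array(p)-c['xyz']); return np.array([c['cx'],c['cy']])+f*q[:2]/q[2]
E
python3 - <<'E'
from h import *
for n in ('side','top'):
    print(n,ctrl.calibration(n))
    im=ctrl.capture(n); cv2.imwrite(f'pics/{n}0.png',im[:,:,::-1])
    for t in ('bracket','heel','toe','done_1','fence','bolt','pipe'):
        for r in ctrl.pinpoint(t,n)[:5]:
            p=np.array(r['position'])*[512,384]; print(n,t,round(r['score'],2),p.round(0),onz(n,p).round(3))
print(ctrl.get_state(),ctrl.finger_overhang)
E
```

```text
side {'vfov': 45.52270771699083, 'cx': 262.55434513556924, 'cy': 189.49681172719622, 'xyz': array([ 0.09093684, -1.07214679,  1.06157615]), 'attitude': array([[ 0.92055611, -0.2348497 ,  0.31212507],
       [-0.3899071 , -0.60040446,  0.69820265],
       [ 0.0234286 , -0.7644345 , -0.64427556]])}
side bracket 0.58 [238. 217.] [ 0.473 -0.024  0.   ]
side heel 0.88 [238. 214.] [ 0.48  -0.009  0.   ]
side toe 0.67 [238. 191.] [0.519 0.104 0.   ]
side toe 0.63 [298. 305.] [ 0.504 -0.415  0.   ]
side done_1 0.94 [219. 289.] [ 0.319 -0.282  0.   ]
side done_1 0.83 [344. 255.] [ 0.715 -0.304  0.   ]
side done_1 0.79 [231. 186.] [0.507 0.137 0.   ]
side done_1 0.71 [264. 268.] [ 0.467 -0.257  0.   ]
side done_1 0.7 [272. 248.] [ 0.522 -0.195  0.   ]
side fence 0.98 [277. 205.] [ 0.62  -0.014  0.   ]
side bolt 0.43 [253. 199.] [0.553 0.041 0.   ]
side pipe 0.57 [282. 224.] [ 0.596 -0.109  0.   ]
top {'vfov': 52.397616327507095, 'cx': 251.3012919397936, 'cy': 190.34487987054732, 'xyz': array([ 0.43716309, -0.03269781,  1.38914918]), 'attitude': array([[ 2.59327666e-02, -9.96672827e-01,  7.7270
[... 828 characters left out ...]
e+01,
       4.73115933e-04, 8.20034598e+01]), 'joint_vel': array([ 0.00293156,  0.01482731,  0.08402287, -0.01949928,  0.07161499,
        0.02183014]), 'tau': array([ 2.67423769e-03, -4.80384529e+01,  2.98799443e+01, -2.90653788e-04,
       -8.97433347e-05, -2.09413287e-06]), 'tcp_pos': array([0.20838422, 0.5359484 , 0.30393809]), 'ee_rot': array([[-9.32023851e-01,  3.62396933e-01,  6.67680995e-05],
       [ 3.62396939e-01,  9.32023841e-01,  1.36154850e-04],
       [-1.28873607e-05,  1.51096122e-04, -9.99999989e-01]]), 'force': array([-0.37388032,  0.07202438,  0.20107196]), 'ft_torque': array([-0.04063836,  0.03023179,  0.00373887]), 'grip_force': 0.0, 'width': 0.08554711431101651} 0.0726
```

View pics/side0.png

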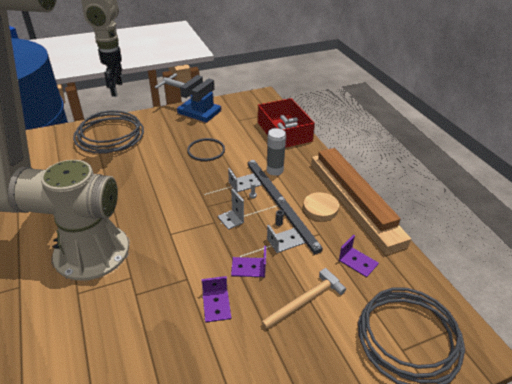

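View pics/top0.png

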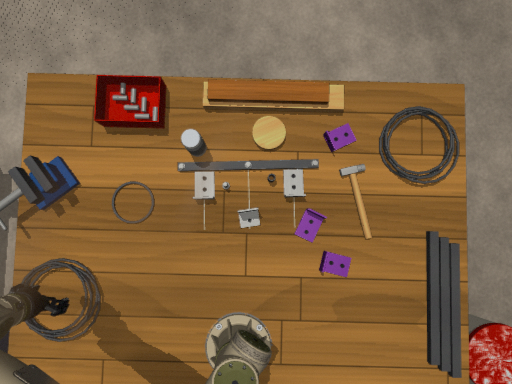

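Candidates: the grey L standing at top (249,217) / side (233,210). The look-alikes are two lying steel brackets at top (204,186) and (293,182), and purple ones at (310,224), (336,264) and (340,137). I choose the standing grey one in the middle lane and check it in a crop.

```bash
python3 - <<'E'
from h import *
a=cv2.imread('pics/top0.png')[150:235,170:325]; b=cv2.imread('pics/side0.png')[150:262,195:325]
a=cv2.resize(a,None,fx=5,fy=5,interpolation=cv2.INTER_CUBIC)[:,:380+395]; b=cv2.resize(b,None,fx=5,fy=5,interpolation=cv2.INTER_CUBIC)
cv2.imwrite('pics/c_top.png',a); cv2.imwrite('pics/c_side.png',b)
for p in [(180,169),(317,166)]: print(onz('top',p,0.02).round(4))
E
```

```text
[0.6124 0.2235 0.02  ]
[ 0.6356 -0.2604  0.02  ]
```

View pics/c_top.png

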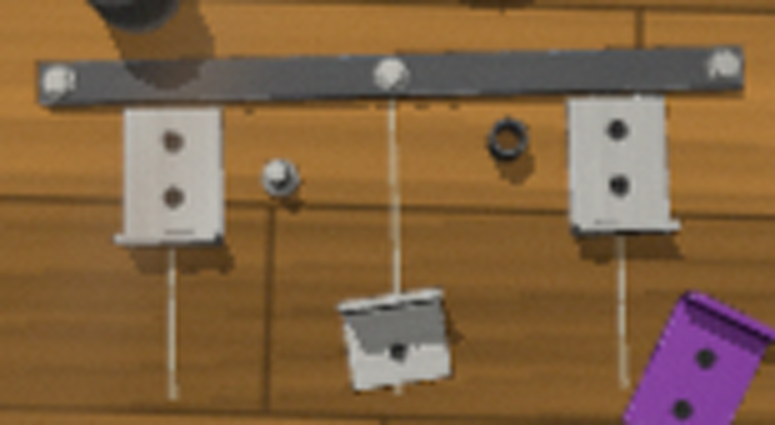

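View pics/c_side.png

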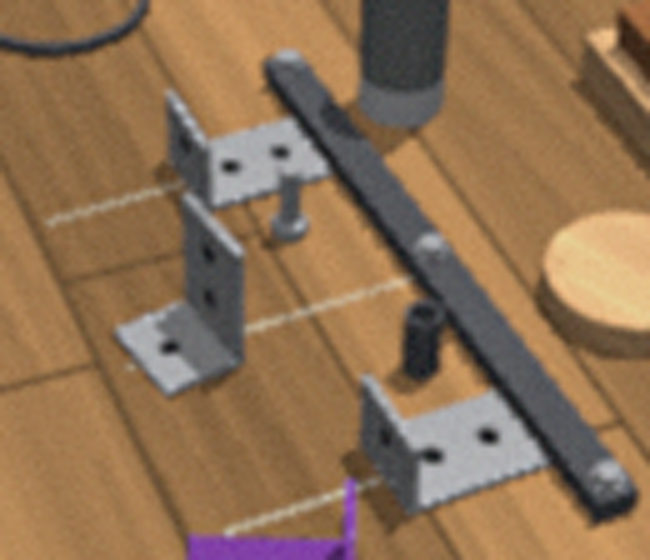

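Crops: the standing bracket has its long-leg top edge at top px (238,211)–(258,208) and its short-leg end at (241,228)–(260,225). The fence near edge runs (178,171)–(319,168). The bolt is at (226,187), the pipe at (271,178). The choice is confirmed: it's grey and upright.

```bash
python3 - <<'E'
from h import *
cr=lambda x,y,z: onz('top',(170+x/5,150+y/5),z)
a,b=cr(40,105,0),cr(743,90,0); d=(a-b)/np.linalg.norm(a-b); fx=np.array([d[1],-d[0],0]); print('fence',a,b,'yaw deg',np.degrees(np.arctan2(fx[1],fx[0])))
def F(p): return ((p-(a+b)/2)@fx, (p-(a+b)/2)@d)
for n,p in dict(topL=cr(338,303,.1),topR=cr(441,290,.1),slL=cr(357,390,.006),slR=cr(452,375,.006),lineF=cr(392,100,0),lineE=cr(399,390,0),bolt=cr(281,176,.058),pipe=cr(509,138,.05),d1L=cr(115,240,.06),d1R=cr(222,240,.06),d2L=cr(572,232,.06),d2R=cr(679,228,.06)).items(): print(n,p.round(4),np.round(F(p),4))
t=cr(338,303,.1)-cr(441,290,.1); print('brk yaw',np.degrees(np.arctan2(-t[0],t[1])))
t=cr(357,390,.006)-cr(452,375,.006); print('brk yaw',np.degrees(np.arctan2(-t[0],t[1])))
sc=lambda x,y,z: onz('side',(195+x/5,150+y/5),z)
for n,p in dict(tL=sc(187,198,.1),tR=sc(243,255,.1),hR=sc(240,362,0),slL=sc(118,332,.006),slR=sc(170,393,.003)).items(): print('side',n,p.round(4))
E
```

```text
fence [0.60752728 0.23413312 0.        ] [ 0.6314494  -0.26952546  0.        ] yaw deg 2.719317291968396
topL [0.4689 0.013  0.1   ] [-0.149   0.0378]
topR [ 0.4792 -0.0548  0.1   ] [-0.1419 -0.0304]
slL [0.4102 0.0012 0.006 ] [-0.2081  0.0288]
slR [ 0.4225 -0.0656  0.006 ] [-0.199  -0.0385]
lineF [ 0.6177 -0.018   0.    ] [-0.0018 -0.0002]
lineE [ 0.4109 -0.0285  0.    ] [-0.2089 -0.0009]
bolt [0.5558 0.056  0.058 ] [-0.0602  0.0766]
pipe [ 0.5869 -0.1     0.05  ] [-0.0365 -0.0806]
d1L [0.5088 0.1677 0.06  ] [-0.1017  0.1904]
d1R [0.5107 0.0947 0.06  ] [-0.1033  0.1175]
d2L [ 0.5224 -0.1439  0.06  ] [-0.103  -0.1214]
d2R [ 0.527  -0.2168  0.06  ] [-0.1018 -0.1945]
brk yaw 8.675141928109317
brk yaw 10.42184228794896
side tL [0.4652 0.0052 0.1   ]
side tR [ 0.4789 -0.0602  0.1   ]
side hR [ 0.4789 -0.0538  0.    ]
side slL [ 0.4114 -0.003   0.006 ]
side slR [ 0.4251 -0.0669  0.003 ]
```

Request:
apply_moves --pt "0.35 -4.1 -4.46 0 0 0 0" --pt "0.35 -4.1 -4.46 0 0 0 0" --pt "0.35 -4.1 -4.46 0 0 0 0" --pt "0.35 -4.1 -4.46 0 0 0 0" --pt "0.35 -4.1 -4.46 0 0 0 0" --pt "0.35 -4.1 -4.46 0 0 0 0" --pt "0.35 -4.1 -4.46 0 0 0 0" --pt "0.35 -4.1 -4.46 0 0 0 0" --pt "0.35 -4.1 -4.46 0 0 0 0" --pt "0.35 -4.1 -4.46 0 0 0 0"

```text
time_s: 2.05
tcp_pos: [0.4293, -0.0304, 0.3043]
ee_rot: [[-0.932, 0.363, 0.001], [0.363, 0.932, 0.0], [-0.001, 0.001, -1.0]]
force: [2.1, 1.2, 0.1]
width: 0.0299
grip_force: 0.0
```

Request:
apply_moves --pt "0.35 0 0 0 0 0 -0.179" --pt "0.35 0 0 0 0 0 -0.179" --pt "0.35 0 0 0 0 0 -0.178" --pt "0.35 0 0 0 0 0 0" --pt "0.35 0 0 0 0 0 0"

```text
time_s: 2.68
tcp_pos: [0.4289, -0.0283, 0.304]
ee_rot: [[-0.987, -0.162, 0.0], [-0.162, 0.987, -0.0], [-0.0, -0.0, -1.0]]
force: [-0.6, 0.2, 0.6]
width: 0.0298
grip_force: 0.0
```

Request:
apply_moves --pt "0.35 0 0 5 0 0 0" --pt "0.35 0 0 5 0 0 0" --pt "0.35 0 0 3 0 0 0" --pt "0.35 0 0 1.5 0 0 0" --pt "0.35 0 0 0 0 0 0"

```text
time_s: 3.3
tcp_pos: [0.428, -0.028, 0.1579]
ee_rot: [[-0.987, -0.163, -0.003], [-0.163, 0.987, 0.001], [0.002, 0.001, -1.0]]
force: [-0.2, 0.0, -0.8]
width: 0.0297
grip_force: 0.0
```

```bash
python3 - <<'E'
from h import *
b=ctrl.capture('side')[130:262,165:325,::-1]; a=ctrl.capture('top')[150:250,195:300,::-1]
b=cv2.resize(b,(480,396),interpolation=cv2.INTER_CUBIC); a=cv2.resize(a,(315,300),interpolation=cv2.INTER_CUBIC)
c=np.zeros((396,795,3),np.uint8); c[:,:480]=b; c[:300,480:]=a
cv2.imwrite('pics/c2.png',c)
E
```

```text
(no output)
```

View pics/c2.png

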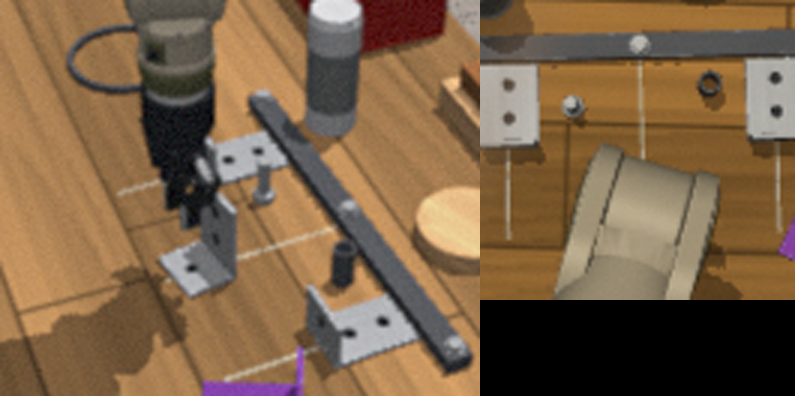

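The picture shows the fingers behind the leg, near its top, over the short leg. Pushing now.

Request:
apply_moves --pt "0.35 -1.2 0 0 0 0 0" --pt "0.35 -0.8 0 0 0 0 0" --pt "0.35 -0.6 0 0 0 0 0" --pt "0.35 -0.5 0 0 0 0 0" --pt "0.35 -0.5 0 0 0 0 0" --pt "0.35 -0.5 0 0 0 0 0" --pt "0.35 -0.5 0 0 0 0 0"

```text
time_s: 4.28
tcp_pos: [0.4745, -0.0207, 0.1588]
ee_rot: [[-0.986, -0.164, -0.0], [-0.164, 0.986, 0.0], [0.0, 0.0, -1.0]]
force: [-1.6, -0.6, 0.1]
width: 0.0297
grip_force: 0.1
```

Request:
apply_moves --pt "0.35 -0.5 0 0 0 0 0" --pt "0.35 -0.5 0 0 0 0 0" --pt "0.35 -0.5 0 0 0 0 0" --pt "0.35 -0.5 0 0 0 0 0" --pt "0.35 -0.5 0 0 0 0 0" --pt "0.35 0 0 0 0 0 0" --pt "0.35 0 0 0 0 0 0"

```text
time_s: 5.15
tcp_pos: [0.4988, -0.0166, 0.1588]
ee_rot: [[-0.986, -0.164, -0.0], [-0.164, 0.986, 0.0], [0.0, 0.0, -1.0]]
force: [-0.5, 1.3, -0.1]
width: 0.0297
grip_force: 0.0
```

```bash
python3 - <<'E'
from h import *
b=ctrl.capture('side')[130:262,165:325,::-1]
b=cv2.resize(b,(720,594),interpolation=cv2.INTER_CUBIC)
cv2.imwrite('pics/c3.png',b)
E
```

```text
(no output)
```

View pics/c3.png

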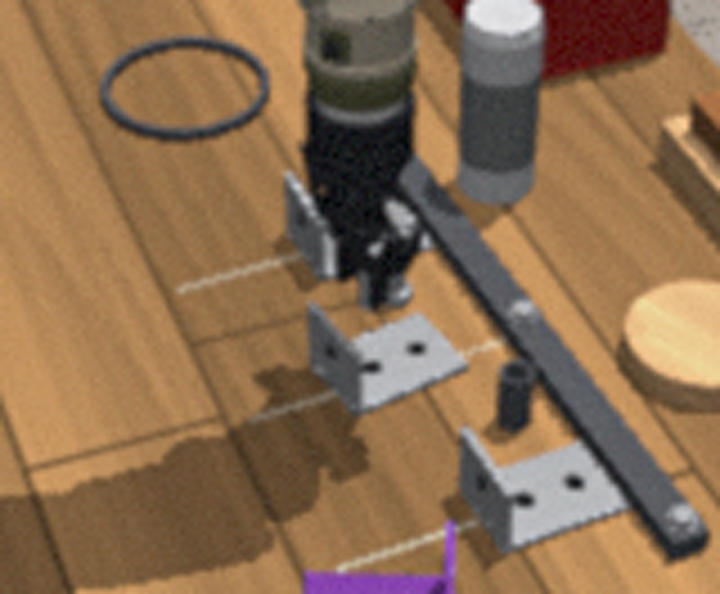

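The bracket lies on its long leg, clear of the bolt. Next I back off, go low, and turn square to the fence.

Request:
apply_moves --pt "0.35 3 0 -0.5 0 0 0" --pt "0.35 4 0 0 0 0 0" --pt "0.35 4 0 0 0 0 0" --pt "0.35 0 0 0 0 0 0.118" --pt "0.35 0 0 3 0 0 0" --pt "0.35 0 0 3 0 0 0" --pt "0.35 0 0 1.5 0 0 0" --pt "0.35 0 0 0 0 0 0"

```text
time_s: 6.2
tcp_pos: [0.3893, -0.0344, 0.0881]
ee_rot: [[-0.999, -0.047, -0.002], [-0.047, 0.999, 0.001], [0.002, 0.001, -1.0]]
force: [0.2, -0.1, 0.4]
width: 0.0299
grip_force: 0.0
```

```bash
python3 - <<'E'
from h import *
b=ctrl.capture('side')[130:262,195:325,::-1]; a=ctrl.capture('top')[150:250,195:300,::-1]
b=cv2.resize(b,(390,396),interpolation=cv2.INTER_CUBIC); a=cv2.resize(a,(400,381),interpolation=cv2.INTER_CUBIC)
c=np.zeros((396,790,3),np.uint8); c[:,:390]=b; c[:381,390:]=a
cv2.imwrite('pics/c4.png',c)
for n in('side','top'):
  for t in('heel','toe'):
    for r in ctrl.pinpoint(t,n)[:4]:
      p=np.array(r['position'])*[512,384]; print(n,t,round(r['score'],2),p.round(0),onz(n,p).round(3))
E
```

```text
side heel 0.6 [240. 219.] [ 0.474 -0.035  0.   ]
side toe 0.91 [265. 203.] [0.583 0.007 0.   ]
side toe 0.41 [275. 171.] [0.69  0.162 0.   ]
top heel 0.67 [248. 210.] [ 0.476 -0.019  0.   ]
top heel 0.56 [197. 146.] [0.701 0.168 0.   ]
top toe 0.78 [240. 183.] [0.572 0.011 0.   ]
top toe 0.57 [251. 171.] [ 0.613 -0.026  0.   ]
```

View pics/c4.png

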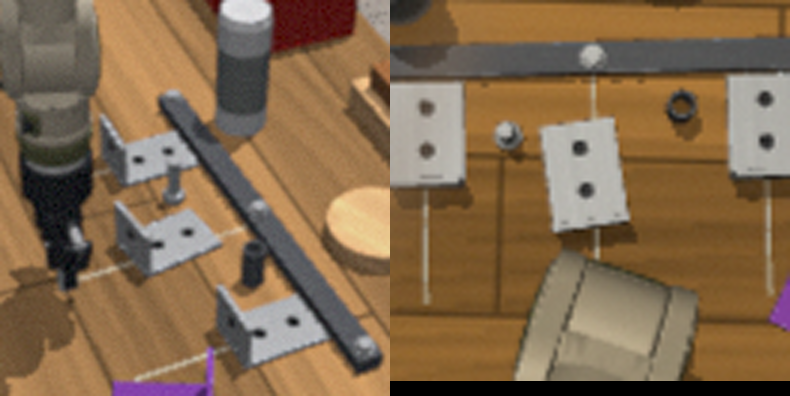

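Lying with heel near (0.475,-0.022) and toe about 45 mm from the fence, turned ~7° left. I shift 9 mm left and push.

Request:
apply_moves --pt "0.35 -3 0.9 0 0 0 0" --pt "0.35 -2 0 0 0 0 0" --pt "0.35 -1 0 0 0 0 0" --pt "0.35 -0.5 0 0 0 0 0" --pt "0.35 -0.5 0 0 0 0 0" --pt "0.35 -0.5 0 0 0 0 0" --pt "0.35 -0.5 0 0 0 0 0" --pt "0.35 -0.5 0 0 0 0 0" --pt "0.35 -0.5 0 0 0 0 0" --pt "0.35 0 0 0 0 0 0"

```text
time_s: 7.75
tcp_pos: [0.4808, -0.0216, 0.089]
ee_rot: [[-0.999, -0.047, 0.001], [-0.047, 0.999, -0.0], [-0.001, -0.0, -1.0]]
force: [0.2, -0.2, -0.1]
width: 0.0298
grip_force: 0.0
```

Request:
apply_moves --pt "0.35 -0.5 0 0 0 0 0" --pt "0.35 -0.5 0 0 0 0 0" --pt "0.35 -0.4 0 0 0 0 0" --pt "0.35 0 0 0 0 0 0"

```text
time_s: 8.25
tcp_pos: [0.4947, -0.0209, 0.089]
ee_rot: [[-0.999, -0.047, 0.001], [-0.047, 0.999, 0.0], [-0.001, -0.0, -1.0]]
force: [0.4, 0.6, 0.1]
width: 0.0302
grip_force: 0.0
```

```bash
python3 - <<'E'
from h import *
b=ctrl.capture('side')[130:262,195:325,::-1]; a=ctrl.capture('top')[150:250,195:300,::-1]
b=cv2.resize(b,(390,396),interpolation=cv2.INTER_CUBIC); a=cv2.resize(a,(400,381),interpolation=cv2.INTER_CUBIC)
c=np.zeros((396,790,3),np.uint8); c[:,:390]=b; c[:381,390:]=a
cv2.imwrite('pics/c5.png',c)
for n in('side','top'):
  for t in('heel','toe'):
    for r in ctrl.pinpoint(t,n)[:2]:
      p=np.array(r['position'])*[512,384]; print(n,t,round(r['score'],2),p.round(0),onz(n,p).round(3))
E
```

```text
side heel 0.73 [275. 247.] [ 0.532 -0.195  0.   ]
side heel 0.68 [248. 212.] [ 0.513 -0.015  0.   ]
side toe 0.58 [274. 202.] [ 0.617 -0.     0.   ]
top toe 0.52 [245. 169.] [ 0.621 -0.005  0.   ]
top toe 0.32 [204. 198.] [0.513 0.137 0.   ]
```

View pics/c5.png

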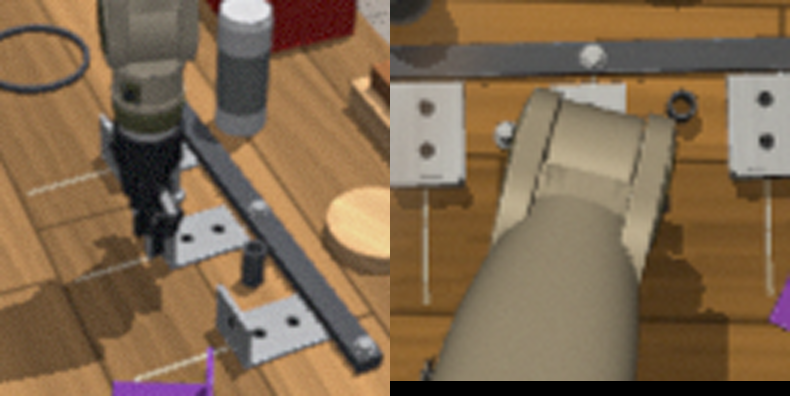

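The leg end is now almost square, about 8 mm short of the fence. I continue in small steps and watch the force.

Request:
apply_moves --pt "0.35 -0.3 0 0 0 0 0" --pt "0.35 -0.3 0 0 0 0 0" --pt "0.35 -0.1 0 0 0 0 0"

```text
time_s: 8.93
tcp_pos: [0.5009, -0.0204, 0.0887]
ee_rot: [[-0.999, -0.047, -0.0], [-0.047, 0.999, 0.0], [0.0, 0.0, -1.0]]
force: [-3.1, 0.2, 0.9]
width: 0.0296
grip_force: 0.0
```

Request:
apply_moves --pt "0.35 -0.2 0 0 0 0 0" --pt "0.35 -0.1 0 0 0 0 0"

```text
time_s: 9.18
tcp_pos: [0.5039, -0.0203, 0.0887]
ee_rot: [[-0.999, -0.047, -0.0], [-0.047, 0.999, 0.0], [0.0, 0.0, -1.0]]
force: [-4.1, -0.8, -0.7]
width: 0.0302
grip_force: 0.0
```

Request:
apply_moves --pt "0.35 -0.2 0 0 0 0 0" --pt "0.35 -0.1 0 0 0 0 0"

```text
time_s: 9.43
tcp_pos: [0.5042, -0.02, 0.0881]
ee_rot: [[-0.999, -0.047, -0.006], [-0.047, 0.999, 0.0], [0.006, 0.0, -1.0]]
force: [-9.6, -0.6, 4.1]
width: 0.0299
grip_force: 0.0
```

Request:
apply_moves --pt "0.35 -0.1 0 0 0 0 0" --pt "0.35 -0.1 0 0 0 0 0"

```text
time_s: 9.68
tcp_pos: [0.5044, -0.0197, 0.0877]
ee_rot: [[-0.999, -0.047, -0.01], [-0.047, 0.999, 0.0], [0.01, 0.001, -1.0]]
force: [-13.9, -1.1, 5.5]
width: 0.0298
grip_force: 0.0
```

The bracket is stopped by the fence: the force rises with no further travel. I back off and check.

Request:
apply_moves --pt "0.35 0.5 0 0 0 0 0" --pt "0.35 1.5 0 0 0 0 0" --pt "0.35 4 0 0 0 0 0" --pt "0.35 5 0 0 0 0 0" --pt "0.35 5 0 -4 0 0 0" --pt "0.35 0 0 -5 0 0 0" --pt "0.35 0 0 0 0 0 0"

```text
time_s: 10.55
tcp_pos: [0.352, -0.0284, 0.1814]
ee_rot: [[-0.999, -0.047, 0.009], [-0.047, 0.999, -0.003], [-0.009, -0.003, -1.0]]
force: [0.8, -0.3, 0.3]
width: 0.0299
grip_force: 0.0
```

```bash
python3 - <<'E'
from h import *
b=ctrl.capture('side')[130:262,195:325,::-1]; a=ctrl.capture('top')[150:235,170:325,::-1]
b=cv2.resize(b,(260,264),interpolation=cv2.INTER_CUBIC); a=cv2.resize(a,(530,291),interpolation=cv2.INTER_CUBIC)
c=np.zeros((291,790,3),np.uint8); c[:264,:260]=b; c[:291,260:]=a
cv2.imwrite('pics/c6.png',c)
for n in('side','top'):
  for t in('heel','toe'):
    for r in ctrl.pinpoint(t,n)[:2]:
      p=np.array(r['position'])*[512,384]; print(n,t,round(r['score'],2),p.round(0),onz(n,p).round(3))
print(ctrl.get_state()['force'])
E
```

```text
side heel 0.73 [320. 207.] [ 0.755 -0.079  0.   ]
side heel 0.64 [248. 215.] [ 0.509 -0.025  0.   ]
side toe 0.76 [278. 206.] [ 0.62  -0.023  0.   ]
top heel 0.94 [246. 196.] [ 0.524 -0.012  0.   ]
top toe 0.75 [244. 169.] [ 0.62  -0.003  0.   ]
[-0.29444909  0.88900046  0.75243187]
```

View pics/c6.png

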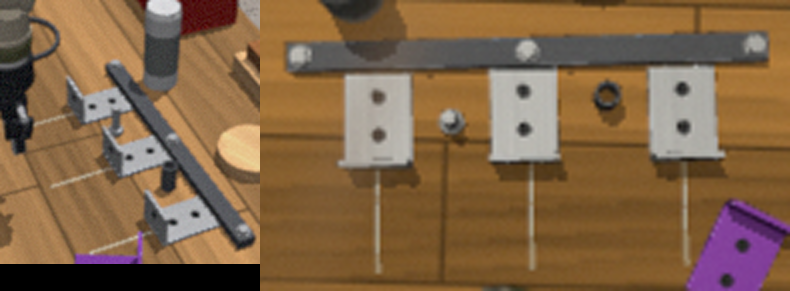

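The bracket lies flat and square with its end on the fence at crop (523,68), in line with the other two. Bolt and pipe haven't moved.

```bash
python3 -c "
from cell import ctrl
print(ctrl.sign_off())"
```

```text
the job is handed in; nothing more can be done
None
```

The bracket is tipped onto its long leg and pushed flush and square against the fence, with nothing else on the bench visibly moved in the final pictures; I handed the job in about 11 s into the 58 s limit, and sign-off gave no verdict.

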